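Unscrew the orange sensor plug from its project box

TASK

Unscrew the orange-winged sensor plug from the brass port of its plywood project box, turning it anticlockwise as seen from its front until the thread lets go, and draw it straight out. Then lay it down in the green parts tray without dropping it. Leave the blue-winged plug in the other box screwed in as it is.

Things in the scene. Friction and masses are not known exactly. Their poses are not given: they have to be found in the camera images.
- orange_plug: Plug to remove. Origin: on its axis at the orange wing's centre. x: along the axis into the port; z: to the wing's upper edge. Wing 34 x 12 x 56 mm (x, y, z); neck dia. 18 to x=23, flange dia. 36 at x=23-29, shank to x=63. Seated, the wing's top leans 33 deg right (box -y). Unscrews top over to the left (box +y), backing out 1 mm per 16 deg; free from 48 to 80 deg of turn (aim 70); 160 g.
- orange_box: Fixed plywood box with an orange band on top, holding the orange plug: x -54 to 66 mm, y +-65, 116 high. Origin: on the table under it; z up. A brass port, dia. 49, stands out of its front (-x, robot side) to x=-90; its level axis lies along x at y=0, z=85. The screwed-in plug's origin is at x=-120, z=84; before it lets go it cannot be pulled; once free, 40 mm outward (to x=-160) is clear.
- blue_plug: The other plug, the same in shape, size, axes and start pose but with a blue wing, in an equal box with a blue band. It stays screwed in. Origin: on its level axis at the wing's centre.
- tray: Fixed open green parts tray, 140 x 180 mm (x, y), 26 high, walls and floor 4 thick. Origin: on the table under its centre; z up.
There are look-alikes about, which are no part of the job. What is shaped like the orange_box but turquoise is not meant. What is shaped like the orange_plug but purple is not meant.

How it is judged:
By the outcome, as a careful person would: the job done as asked, in the order asked, and still so for the second after the job is handed in, with the robot touching nothing.
It also fails if it takes over 43 s, if anything falls off the work surface, if the arm or the gripper's body presses on something with over 40 N, if the wrist force passes 120 N, or if a joint passes its speed limit or range.

ROBOT

A 7-joint arm with a two-finger parallel gripper is mounted at the origin on the work surface. World frame = base frame: x ahead of the robot, y to its left, z up, the work surface at z = 0. Lengths are in m, angles in rad, forces in N, time in s.
With the tool pointing down it reaches from about 0.4 to 0.85 m from the base axis. Payload 10.4 kg.
Tool frame: the origin (TCP) lies between the finger pads; the fingertips stand tips_ahead ahead of it and the grasp point (between the pads) lies 11 mm behind it (tips_ahead is the distance from the TCP to the fingertips, in m); z points along the fingers, x is the direction in which the jaws open and shut, and the axes are right-handed (so a half turn about z gives the same grasp; the last joint's range is limited). The gripper opens to 87 mm and grips with 3 to 60 N. Pads are 19 mm wide; open, the fingers measure 117 mm over their backs; the gripper's body (75 mm by 190 mm) begins 51 mm behind the grasp point.
Start: joints at [1.263, 0.332, -0.065, 1.46, 0.022, 1.35, -0.088], TCP at [0.176, -0.6, 0.231] pointing down, gripper open.
Joint ranges: [-2.6, 2.6], [-0.5, 2.12], [-1.47, 1.34], [0.16, 2.42], [-1.27, 4.41], [0.06, 2.06], [-2.6, 2.6]. Speed limits (rad/s): [2.22, 2.22, 2.79, 2.79, 3.14, 3.14, 3.14].

INTERFACE

Orientations are given as a unit quaternion [x, y, z, w].
In Python, from bench import read_state, camera, close_job, tips_ahead gives the robot as it stands.
- The arm moves only by the tool arm_command, never from a script. Its argument "commands" is a list that holds one entry, the list of rows, each a list of 7 numbers: the turn, a rotation vector about the tool's x, y, z in rad, then the shift along the tool's x, y, z in m, then the opening in per cent of the stroke, from 0 (shut) to 100 (fully open). In form: [[[rx, ry, rz, x, y, z, claw], ...]]. A call has 1 to 20 rows; each row shifts and turns the commanded pose from where the row before left it, along the tool's axes as they then stand; what a row does not reach is not made up. A row lasts 1/8 s, in which the tool goes at most 62.5 mm and 10.7 degrees, less where a joint would pass 70% of its speed; a pose out of reach is approached as far as the arm can. A call with a gripper value outside its range is refused whole. The fingers move at their own pace and stop on an object; "newtons" is the grip in N (left out, the last holds). Time passes only in rows, so rows that do not move let the fingers close. It gives the time, the measured TCP pose, the force and the opening at its end, in the units of the state.
- read_state(): the state, without advancing time (a new reading comes with each control period).
- camera(name): name is "scene" or "top" or "wrist"; returns a dict with "frame" (480x640x3 uint8, red, green, blue), "vfov" (degrees; the focal length in pixels is half the picture's height over the tangent of half this angle, whatever the lens; pixels are square), "cx", "cy" (the principal point, pixels), "R" (3x3) and "t" (3): a world point X has camera coordinates R X + t. Camera axes: x right, y down, z forward; pixel columns grow to the right and rows downward; lengths in m; the calibration is good to about 2 mm. A picture is of the moment at which its call begins. There is no depth.
- close_job(): hands the job in, once; it reports no verdict.
The state is a dict: "time": time; "joint_positions": joint angles; "joint_vel": joint speeds; "joint_torque": joint torques, N m; "ee_pos": TCP position; "eef_rot": TCP orientation; "ft_force": force on the tool from outside, world axes, zero at the start; "torque": the same for the moment, N m; "width": finger opening in m.
Only numpy, scipy, OpenCV 4.12 (cv2) and the standard library are available. Lean on these libraries where they do the work, as an engineer would, in place of code of your own. Each camera call takes 0.05 s, during which the arm holds its last target.

## Working session

There is one attempt and no reset: what is moved stays moved. The work goes in short steps, Python scripts to look and compute and a tool call to move; the robot and the scene stay as the last step left them, time stands still between calls to the robot, and variables do not carry over. Pictures are saved under pics/ and viewed, and the job is handed in when it is done.

Besides the shell and the picture viewer there is one more tool, called by a JSON object that holds its "op" and its "data", one argument or row to a line. arm_command: Moves the arm, as the interface text tells. Its arguments: {"type":"object","properties":{"commands":{"type":"array"},"newtons":{"type":"number"}},"required":["commands"]}

```bash
mkdir -p pics; ls; python3 - <<'E'
from bench import *
import cv2,numpy as np
print(tips_ahead if not callable(tips_ahead) else tips_ahead()); print(read_state())
for n in ["scene","top","wrist"]:
    c=camera(n); cv2.imwrite(f"pics/{n}0.png",c["frame"][:,:,::-1]); print(n,c["vfov"],c["cx"],c["cy"],c["R"],c["t"])
E
```

```text
pics
0.008
{'time': 0.0, 'joint_positions': array([ 1.26338593,  0.33284881, -0.06466949,  1.4609541 ,  0.02157268,
        1.34989785, -0.08847377]), 'joint_vel': array([-0.00039063,  0.00086448,  0.00040177, -0.00075409, -0.00241484,
        0.00023734, -0.00079296]), 'joint_torque': array([-4.22474386e-04, -6.23259187e+01,  2.41184863e-02, -3.89897954e+01,
       -6.14161673e-02,  3.97941610e-02,  1.21101298e-04]), 'ee_pos': array([ 0.17548809, -0.5994598 ,  0.22976215]), 'eef_rot': array([ 8.00308373e-01, -5.99588199e-01, -5.80478003e-04, -4.03636836e-04]), 'ft_force': array([-0.25338567,  0.05582512,  0.63617786]), 'torque': array([0.02928869, 0.00218632, 0.02496707]), 'width': 0.08699019942973493}
scene 52.84035782342055 319.10149454203275 243.09670062858538 [[ 0.74977653  0.66151511 -0.01526135]
 [ 0.53758324 -0.62243265 -0.56884255]
 [-0.3857971   0.41830056 -0.82230483]] [-0.40196396 -0.2673226   1.22015553]
top 50.87680355068719 323.8334488473745 234.11150188394376 [[ 0.0118915  -0.99952879  0.02829829]
 [-0.98624377 -0.01639022 -0.16448279]
 [ 0.1648691  -0.02595306 -0.98597394]] [-0.03760533  0.57418336  0.95323542]
wrist 71.17840328104147 317.640381174632 237.2400528852485 [[ 2.81430317e-01 -9.59581396e-01 -7.21236684e-04]
 [-9.17510270e-01 -2.69311473e-01  2.92653780e-01]
 [-2.81019360e-01 -8.16999040e-02 -9.56218199e-01]] [-0.62554064 -0.03489675  0.39319294]
```

View pics/scene0.png

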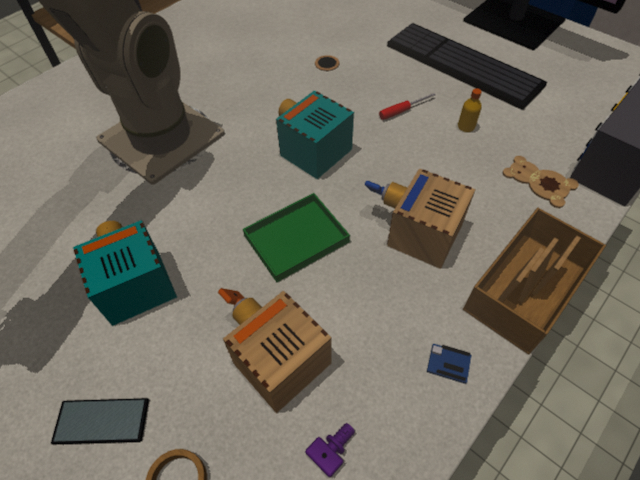

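View pics/top0.png

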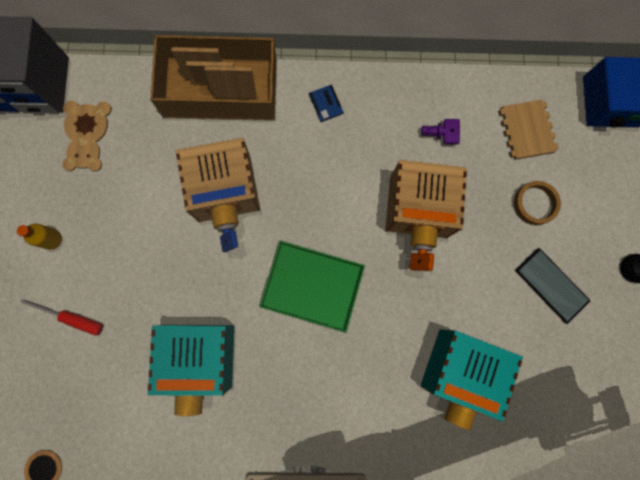

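View pics/wrist0.png

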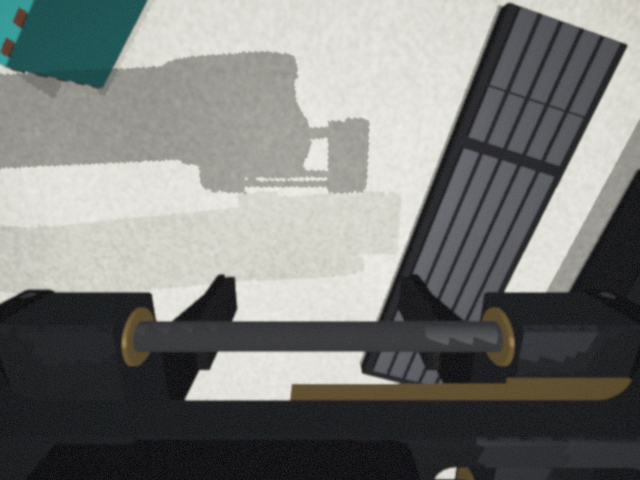

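The orange-banded plywood box is at top (428,200) and scene (280,345). Its plug is at top (422,260), and the tray is at top (312,286). Next I'll zoom in.

```bash
python3 - <<'E'
import cv2
t=cv2.imread("pics/top0.png"); s=cv2.imread("pics/scene0.png")
cv2.imwrite("pics/tz.png",cv2.resize(t[150:280,375:485],None,fx=4.6,fy=4.6,interpolation=cv2.INTER_CUBIC))
cv2.imwrite("pics/sz.png",cv2.resize(s[280:410,210:340],None,fx=4.6,fy=4.6,interpolation=cv2.INTER_CUBIC))
E
```

```text
(no output)
```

View pics/tz.png

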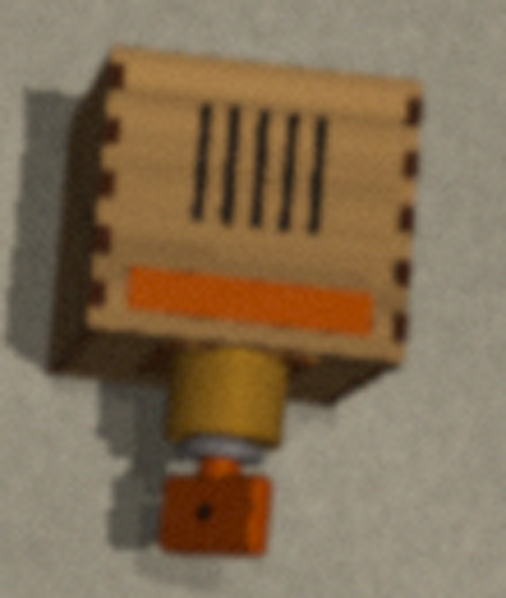

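View pics/sz.png

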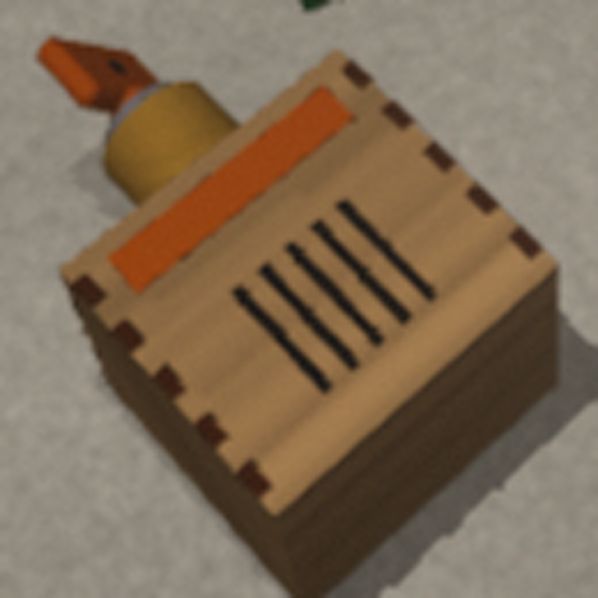

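```bash
cat > h.py <<'E'
import numpy as np, cv2
from scipy.optimize import least_squares
from scipy.spatial.transform import Rotation as Ro
from bench import *
def proj(c,X):
    X=np.atleast_2d(X); f=240/np.tan(np.radians(c["vfov"]/2)); p=X@np.array(c["R"]).T+np.array(c["t"])
    return p[:,:2]/p[:,2:]*f+[c["cx"],c["cy"]]
def pose(x,y,a,P):
    P=np.atleast_2d(P);R=Ro.from_euler('z',a).as_matrix(); return P@R.T+[x,y,0]
def save(n,im): cv2.imwrite(f"pics/{n}.png",im[:,:,::-1])
E
python3 - <<'E'
from h import *
import pickle
cams={n:{k:v for k,v in camera(n).items()} for n in("top","scene")}
pickle.dump(cams,open("cams.pkl","wb"))
C=np.array([[.066,.065,.116],[.066,-.065,.116],[-.054,-.065,.116],[-.054,.065,.116]])
t=np.array([[115,47],[420,83],[403,363],[88,327]])/4.6+[375,150]-.5+.5/4.6
s=np.array([[558,262],[275,515],[62,268],[338,50]])/4.6+[210,280]-.5+.5/4.6
for use in ("ts","t","s"):
    def f(p):
        r=[]
        if "t" in use:r.append(proj(cams["top"],pose(*p,C))-t)
        if "s" in use:r.append(proj(cams["scene"],pose(*p,C))-s)
        return np.concatenate(r).ravel()
    r=least_squares(f,[.6,-.2,0]);print(use,r.x,np.abs(r.fun).max(),np.round(r.fun,1))
E
```

```text
ts [ 0.63830755 -0.22496732 -0.09821614] 1.796772315956673 [-1.8 -0.7 -0.4 -0.7 -0.8 -0.  -1.4 -0.1 -0.3  0.8 -0.8  0.7 -1.7  0.6
 -0.7 -0.4]
t [ 0.63761075 -0.22704701 -0.09944125] 0.7123690028154215 [-0.7 -0.4  0.7 -0.3  0.3  0.4 -0.3  0.3]
s [ 0.63881591 -0.22345701 -0.09788552] 0.8574282572031393 [ 0.5  0.3  0.1  0.2 -0.8  0.1  0.1 -0.9]
```

```bash
cat >> h.py <<'E'
import pickle
a=-0.098; BX,BY=.638,-.225
def plug(turn=0,out=0,bx=BX,by=BY,a=a):
    """R columns= plug axes, p origin; turn in deg from seated"""
    l=np.radians(33-turn); B=Ro.from_euler('z',a).as_matrix()
    xp=B[:,0]; zp=B@[0,-np.sin(l),np.cos(l)]; yp=np.cross(zp,xp)
    return np.c_[xp,yp,zp], B@[-.12-out,0,0]+[bx,by,.084]
def tool(turn=0,out=0,back=0,**k):
    R,p=plug(turn,out,**k)
    return np.c_[-R[:,1],-R[:,0],-R[:,2]], p+R[:,2]*back
def delta(T,p,s=None):
    s=s or read_state(); R0=Ro.from_quat(s["eef_rot"])
    rv=(R0.inv()*Ro.from_matrix(T)).as_rotvec()
    return rv, T.T@(p-s["ee_pos"]), R0.as_matrix().T@(p-s["ee_pos"])
def line(n,c,polys,crop=None,z=1):
    im=c["frame"][:,:,::-1].copy(); 
    x0,y0,x1,y1=crop or (0,0,640,480)
    im=cv2.resize(im[y0:y1,x0:x1],None,fx=z,fy=z,interpolation=cv2.INTER_CUBIC)
    for P,col in polys:
        q=((proj(c,P)-[x0,y0]+.5)*z-.5); cv2.polylines(im,[np.round(q*8).astype(int)],True,col,1,cv2.LINE_AA,3)
    cv2.imwrite(f"pics/{n}.png",im)
def boxpts(x,y,z):
    return [np.array([[i,j,k] for i,j in((x[0],y[0]),(x[1],y[0]),(x[1],y[1]),(x[0],y[1]))]) for k in z]
E
python3 - <<'E'
from h import *
cams=pickle.load(open("cams.pkl","rb"))
R,p=plug()
W=boxpts((-.017,.017),(-.006,.006),(-.028,.028))
th=np.linspace(0,2*np.pi,24); 
polys=[(w@R.T+p,(255,255,0)) for w in W]+[(pose(BX,BY,a,np.c_[-.09+0*th,.0245*np.cos(th),.085+.0245*np.sin(th)]),(0,255,0))]
polys+=[(pose(BX,BY,a,boxpts((-.054,.066),(-.065,.065),(.116,))[0]),(255,0,255))]
line("ovt",cams["top"],polys,(375,150,485,280),4.6)
line("ovs",cams["scene"],polys,(210,280,340,410),4.6)
c=cams["top"]; line("trt",c,[],(250,230,375,340),4.6)
# tool targets
print(p); T,q=tool(back=.09); print(q); print([v.round(4) for v in delta(T,q)])
E
```

```text
[ 0.51857578 -0.21325881  0.084     ]
[ 0.51377975 -0.26204113  0.15948035]
[array([ 0.1103, -0.5682,  0.372 ]), array([-0.2711, -0.3036,  0.2603]), array([-0.229 , -0.4194,  0.0708])]
```

View pics/ovt.png

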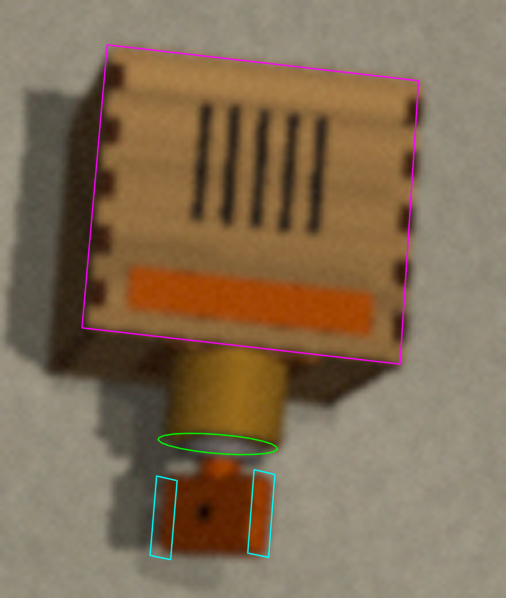

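View pics/ovs.png

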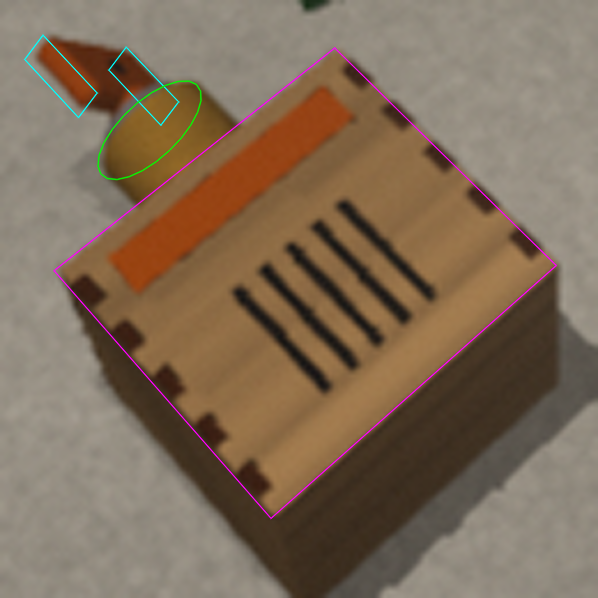

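View pics/trt.png

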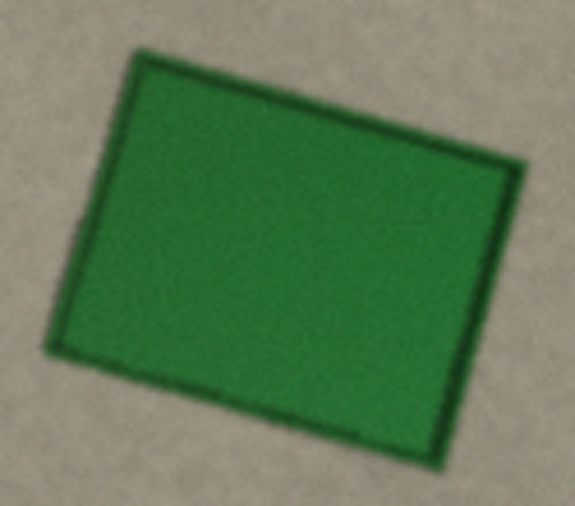

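Both overlays agree to about 2 mm, and I'll refine with the wrist camera. The tray corners in the top crop are (140,50), (525,162), (440,470) and (48,352). Now I'll move to a leaned pre-grasp 150 mm back.

{"op": "arm_command", "data": {
  "commands": [
    [[0.0221,-0.1136,0.0744,0,0,0,100],[0.0221,-0.1136,0.0744,0,0,0,100],[0.0221,-0.1136,0.0744,0,0,0,100],[0.0221,-0.1136,0.0744,0,0,0,100],[0.0221,-0.1136,0.0744,0,0,0,100],[0,0,0,-0.0271,-0.0304,0.02,100],[0,0,0,-0.0271,-0.0304,0.02,100],[0,0,0,-0.0271,-0.0304,0.02,100],[0,0,0,-0.0271,-0.0304,0.02,100],[0,0,0,-0.0271,-0.0304,0.02,100],[0,0,0,-0.0271,-0.0304,0.02,100],[0,0,0,-0.0271,-0.0304,0.02,100],[0,0,0,-0.0271,-0.0304,0.02,100],[0,0,0,-0.0271,-0.0304,0.02,100],[0,0,0,-0.0271,-0.0304,0.02,100],[0,0,0,0,0,0,100],[0,0,0,0,0,0,100]]
  ],
  "newtons": 60
}}

```text
time: 2.38
ee_pos: [0.5106, -0.2955, 0.2101]
eef_rot: [-0.644, 0.711, 0.19, 0.21]
ft_force: [-0.8, -0.9, -0.0]
width: 0.0869
```

```bash
python3 - <<'E'
from h import *
s=read_state(); print(s["time"],s["joint_positions"].round(2),s["ee_pos"],s["ft_force"])
T,q=tool(back=.15); print([v.round(4) for v in delta(T,q,s)])
cams=pickle.load(open("cams.pkl","rb"))
C=np.array([[.07,.09,.026],[.07,-.09,.026],[-.07,-.09,.026],[-.07,.09,.026]])
t=(np.array([[140,50],[525,162],[440,470],[48,352]])+.5)/4.6+[250,230]-.5
r=least_squares(lambda p:(proj(cams["top"],pose(*p,C))-t).ravel(),[.45,0,0]);print(r.x,r.fun.round(1))
R,p=plug()
W=boxpts((-.017,.017),(-.006,.006),(-.028,.028))
th=np.linspace(0,2*np.pi,24)
polys=[(w@R.T+p,(255,255,0)) for w in W]+[(pose(BX,BY,a,np.c_[-.09+0*th,.0245*np.cos(th),.085+.0245*np.sin(th)]),(0,255,0))]
polys+=[(pose(BX,BY,a,boxpts((-.054,.066),(-.065,.065),(.116,))[0]),(255,0,255))]
c=camera("wrist"); line("w1",c,polys); save("w1raw",c["frame"]); pickle.dump(c,open("w1.pkl","wb"))
save("s1",camera("scene")["frame"])
E
```

```text
2.375 [ 0.84  0.52 -0.19  1.36 -0.38  1.59 -0.95] [ 0.51064358 -0.29549387  0.21007706] [-0.76544406 -0.88106388 -0.02677666]
[array([-0.    , -0.0013, -0.0002]), array([-0.0006,  0.0002,  0.0007]), array([-0.0006,  0.0002,  0.0007])]
[ 0.47438582 -0.00827243 -0.27114073] [-0.7 -1.   1.3 -0.3  0.9  0.7 -1.5  0.5]
```

View pics/w1.png

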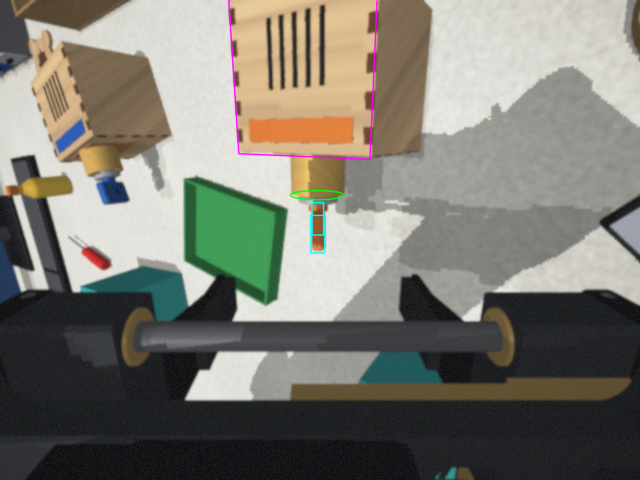

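View pics/s1.png

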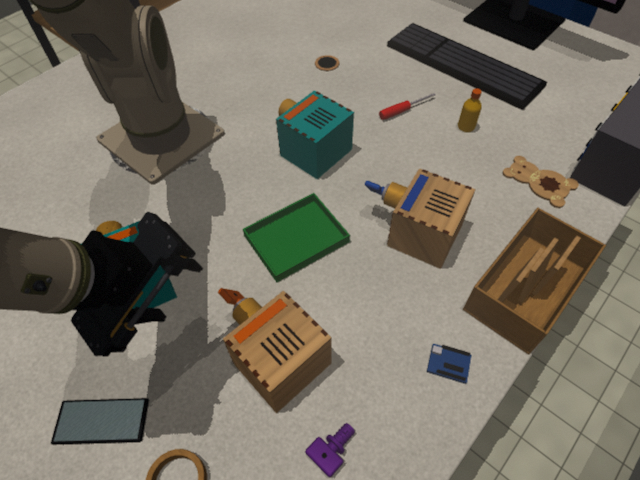

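The wrist overlay puts the wing at about (318,228), within 1–2 px of the model, so I'll descend along the tool axis and grip.

{"op": "arm_command", "data": {
  "commands": [
    [[0,0,0,0,0,0.03,100],[0,0,0,0,0,0.03,100],[0,0,0,0,0,0.03,80],[0,0,0,0,0,0.03,70],[0,0,0,0,0,0.02,60],[0,0,0,0,0,0.01,60],[0,0,0,0,0,0,60]]
  ]
}}

```text
time: 3.35
ee_pos: [0.5188, -0.2142, 0.0843]
eef_rot: [-0.644, 0.711, 0.19, 0.21]
ft_force: [-0.3, 0.3, 0.9]
width: 0.0534
```

```bash
python3 - <<'E'
from h import *
s=read_state(); print(s["time"],s["joint_positions"].round(2),s["width"],s["ft_force"])
T,q=tool(back=0); print([v.round(4) for v in delta(T,q,s)])
c=camera("wrist"); cv2.imwrite("pics/w2.png",cv2.resize(c["frame"][120:360,160:480,::-1],None,fx=2.4,fy=2.4))
save("s2",camera("scene")["frame"][200:400,50:350].repeat(2,0).repeat(2,1))
E
```

```text
3.35 [ 0.78  0.55 -0.23  1.6  -0.4   1.3  -0.93] 0.05336517684731453 [-0.2892945   0.29004364  0.86160009]
[array([-0.0003, -0.0007, -0.0006]), array([-0.0006,  0.0003,  0.0008]), array([-0.0006,  0.0003,  0.0008])]
```

View pics/w2.png

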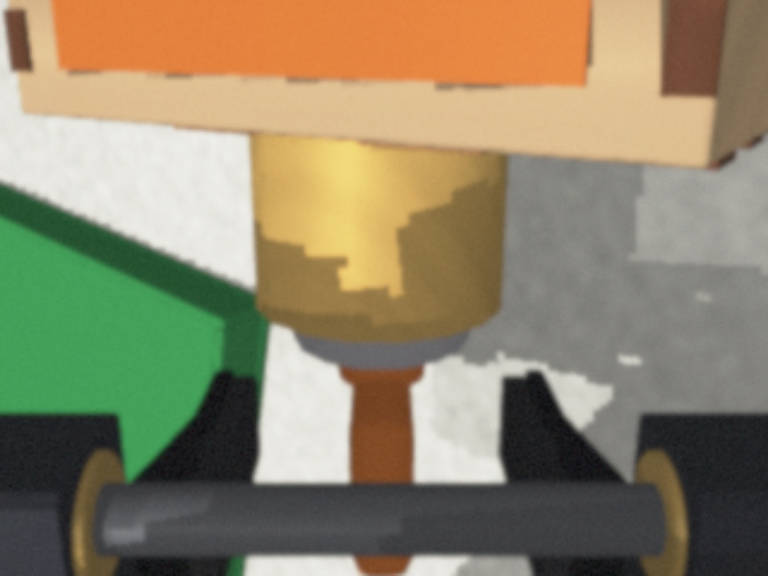

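View pics/s2.png

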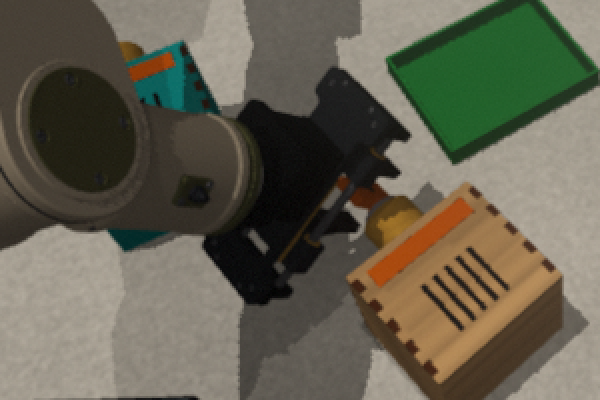

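The wing (crop column 382) sits midway between the fingers (258 and 502), so I'll close the gripper.

{"op": "arm_command", "data": {
  "commands": [
    [[0,0,0,0,0,0,20],[0,0,0,0,0,0,5],[0,0,0,0,0,0,0],[0,0,0,0,0,0,0],[0,0,0,0,0,0,0],[0,0,0,0,0,0,0]]
  ],
  "newtons": 60
}}

```text
time: 4.2
ee_pos: [0.5191, -0.2138, 0.0843]
eef_rot: [-0.644, 0.71, 0.19, 0.21]
ft_force: [-0.2, -0.1, -0.1]
width: 0.0115
```

{"op": "arm_command", "data": {
  "commands": [
    [[0,0.0873,0,0,0.0003,0,0],[0,0.0873,0,0,0.0003,0,0],[0,0.0873,0,0,0.0003,0,0],[0,0.0873,0,0,0.0003,0,0],[0,0,0,0,0,0,0]]
  ]
}}

```text
time: 4.82
ee_pos: [0.5181, -0.2131, 0.0845]
eef_rot: [-0.668, 0.736, 0.075, 0.083]
ft_force: [2.9, -1.4, -5.7]
width: 0.0114
```

```bash
python3 - <<'E'
from h import *
s=read_state(); print(s["time"],s["joint_positions"].round(2),s["width"],s["ft_force"],s["torque"])
T,q=tool(20,.00125); print([v.round(4) for v in delta(T,q,s)])
E
```

```text
4.825 [ 0.59  0.39 -0.19  1.73 -0.16  1.11 -1.17] 0.011418103334750834 [ 2.88490508 -1.41096425 -5.70610579] [-0.63176441 -0.11060615 -0.19618538]
[array([-0.0006, -0.0021,  0.002 ]), array([0.0002, 0.0007, 0.0004]), array([0.0002, 0.0007, 0.0004])]
```

{"op": "arm_command", "data": {
  "commands": [
    [[0,0.0873,0,0,0.0004,0,0],[0,0.0873,0,0,0.0004,0,0],[0,0.0873,0,0,0.0004,0,0],[0,0.0873,0,0,0.0003,0,0],[0,0.0873,0,0,0.0003,0,0],[0,0.0873,0,0,0.0003,0,0],[0,0.0873,0,0,0.0003,0,0],[0,0.0873,0,0,0.0003,0,0],[0,0.0873,0,0,0.0003,0,0],[0,0.0873,0,0,0.0003,0,0],[0,0,0,0,0,0,0],[0,0,0,0,0,0,0]]
  ]
}}

```text
time: 6.32
ee_pos: [0.5141, -0.2136, 0.0841]
eef_rot: [-0.637, 0.703, -0.212, -0.235]
ft_force: [-0.5, 1.0, -1.2]
width: 0.0117
```

```bash
python3 - <<'E'
from h import *
s=read_state(); print(s["time"],s["joint_positions"].round(2),s["width"],s["ft_force"],s["torque"])
T,q=tool(70,.004375); print([v.round(4) for v in delta(T,q,s)])
c=camera("wrist"); cv2.imwrite("pics/w3.png",cv2.resize(c["frame"][120:360,160:480,::-1],None,fx=2.4,fy=2.4))
E
```

```text
6.325 [ 0.01  0.37 -0.09  1.91  0.75  1.13 -2.17] 0.011708370755230724 [-0.52936869  1.00690374 -1.24827332] [ 0.92910382  0.15071721 -0.10378054]
[array([ 0.0017,  0.0008, -0.0006]), array([-0.0007, -0.    , -0.0004]), array([-0.0007, -0.    , -0.0004])]
```

View pics/w3.png

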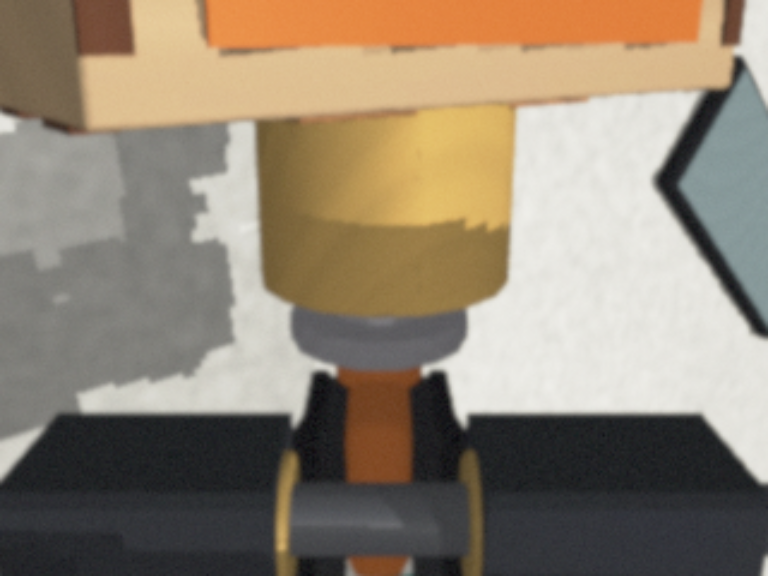

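It has turned 70° with forces under 6 N, and the wing stayed square in the jaws. Next I'll draw it out 37 mm, to x = -161.

{"op": "arm_command", "data": {
  "commands": [
    [[0,0,0,0,0.003,0,0],[0,0,0,0,0.003,0,0],[0,0,0,0,0.004,0,0],[0,0,0,0,0.004,0,0],[0,0,0,0,0.004,0,0],[0,0,0,0,0.004,0,0],[0,0,0,0,0.005,0,0],[0,0,0,0,0.005,0,0],[0,0,0,0,0.005,0,0],[0,0,0,0,0,0,0]]
  ]
}}

```text
time: 7.62
ee_pos: [0.4775, -0.2097, 0.0846]
eef_rot: [-0.637, 0.702, -0.214, -0.235]
ft_force: [0.4, 0.2, -1.0]
width: 0.0114
```

```bash
python3 - <<'E'
from h import *
s=read_state(); print(s["time"],s["joint_positions"].round(2),s["width"],s["ft_force"],s["torque"],s["ee_pos"])
T,q=tool(70,.0414); print([v.round(4) for v in delta(T,q,s)])
c=camera("wrist"); cv2.imwrite("pics/w4.png",cv2.resize(c["frame"][120:360,160:480,::-1],None,fx=2.4,fy=2.4))
save("s4",camera("scene")["frame"])
E
```

```text
7.625 [ 0.01  0.3  -0.1   2.    0.75  1.12 -2.2 ] 0.01141210008425091 [ 0.38493479  0.21512516 -0.95033308] [ 1.02201355 -0.05514979 -0.03324836] [ 0.47752703 -0.20965437  0.08455404]
[array([-0.0005, -0.0013, -0.0002]), array([-0.0007,  0.0002,  0.0002]), array([-0.0007,  0.0002,  0.0002])]
```

View pics/w4.png

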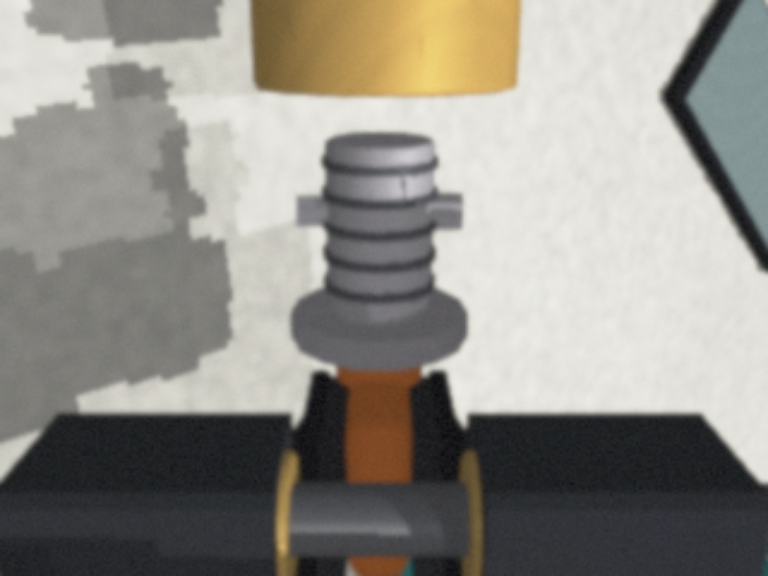

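View pics/s4.png

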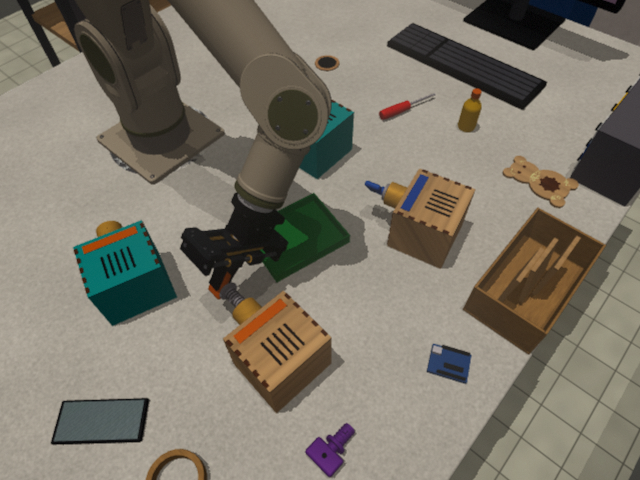

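The plug is clear of the port: the shank tip at crop (380,140) is below the port rim at (385,95), and the force is about 1 N. Now to plan the lift, re-lean and carry.

```bash
python3 - <<'E'
from h import *
s=read_state(); R0=Ro.from_quat(s["eef_rot"]).as_matrix()
print("up in tool",R0.T@[0,0,1])
T,_=tool(0); q=np.array([.4515,-.006,.10])
p1=s["ee_pos"]+[0,0,.08]
d=delta(T,q,s); print("rot",d[0]); print("shift after rot",T.T@(q-p1), "up after", T.T@[0,0,1])
E
```

```text
up in tool [ 6.02839126e-01 -7.73167947e-04 -7.97862388e-01]
rot [-8.30813765e-04 -1.22301349e+00  1.89810529e-04]
shift after rot [-0.13266489  0.04625186  0.16313891] up after [-0.54463904  0.         -0.83867057]
```

{"op": "arm_command", "data": {
  "commands": [
    [[0,0,0,0.0121,0,-0.016,0],[0,0,0,0.0121,0,-0.016,0],[0,0,0,0.0121,0,-0.016,0],[0,0,0,0.0121,0,-0.016,0],[0,-0.1359,0,0,0,0,0],[0,-0.1359,0,0,0,0,0],[0,-0.1359,0,0,0,0,0],[0,-0.1359,0,0,0,0,0],[0,-0.1359,0,0,0,0,0],[0,-0.1359,0,0,0,0,0],[0,-0.1359,0,0,0,0,0],[0,-0.1359,0,0,0,0,0],[0,-0.1359,0,0,0,0,0],[0,0,0,-0.0336,0.0093,0.0218,0],[0,0,0,-0.0336,0.0093,0.0218,0],[0,0,0,-0.0336,0.0093,0.0218,0],[0,0,0,-0.0336,0.0093,0.0218,0],[0,0,0,-0.0336,0.0093,0.0218,0],[0,0,0,0,0,0,0],[0,0,0,0,0,0,0]]
  ]
}}

```text
time: 10.22
ee_pos: [0.4513, -0.0066, 0.1654]
eef_rot: [-0.644, 0.71, 0.19, 0.211]
ft_force: [-0.5, -1.0, -1.2]
width: 0.0115
```

```bash
python3 - <<'E'
from h import *
s=read_state(); print(s["time"],s["joint_positions"].round(2),s["width"],s["ft_force"],s["ee_pos"])
T,_=tool(0)
print([v.round(4) for v in delta(T,np.array([.4515,-.006,.10]),s)])
c=camera("wrist"); tr=[.4744,-.0083,-.271]
polys=[(pose(*tr,P),(255,0,255)) for P in boxpts((-.07,.07),(-.09,.09),(.026,))]
line("w5",c,polys)
c=camera("scene"); line("s5",c,polys)
E
```

```text
10.225 [ 0.41  0.12 -0.1   1.99 -0.59  1.24 -1.1 ] 0.011520442311678918 [-0.54253174 -1.00131868 -1.17790961] [ 0.45132422 -0.00657536  0.16542724]
[array([-0.0014, -0.0007,  0.0016]), array([ 0.0351, -0.0001,  0.0552]), array([0.0351, 0.    , 0.0552])]
```

View pics/w5.png

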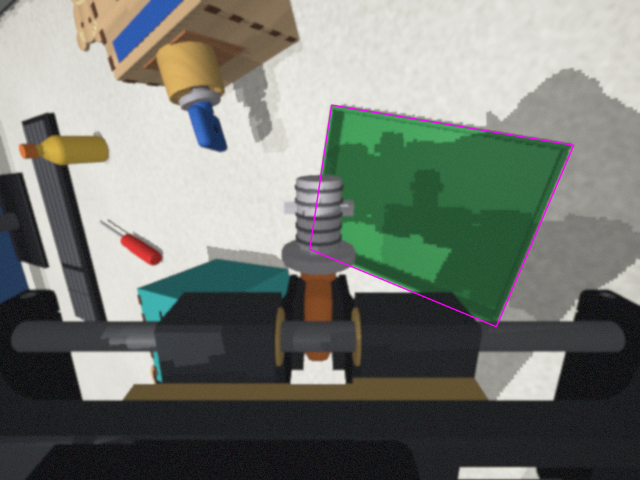

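View pics/s5.png

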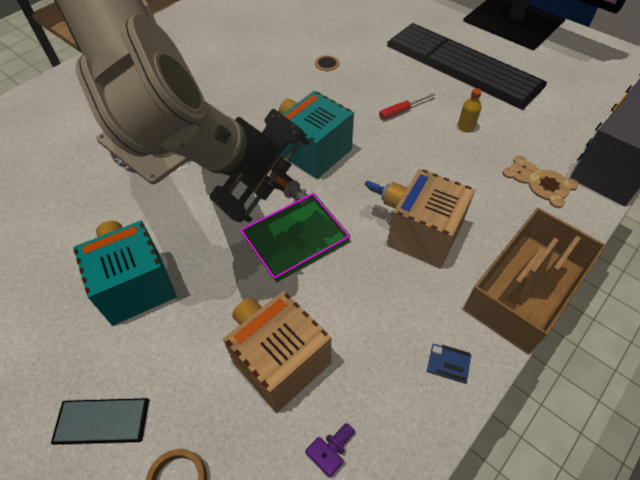

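The tray overlay fits in both views. I'll descend to about 3 mm above contact.

{"op": "arm_command", "data": {
  "commands": [
    [[0,0,0,0.0109,0,0.0168,0],[0,0,0,0.0109,0,0.0168,0],[0,0,0,0.0109,0,0.0168,0],[0,0,0,0.0109,0,0.0168,0],[0,0,0,0.0109,0,0.0168,0],[0,0,0,0.0109,0,0.0168,0],[0,0,0,0.0033,0,0.005,0],[0,0,0,0.0027,0,0.0042,0],[0,0,0,0,0,0,0],[0,0,0,0,0,0,0]]
  ]
}}

```text
time: 11.58
ee_pos: [0.4515, -0.006, 0.0341]
eef_rot: [-0.644, 0.71, 0.19, 0.211]
ft_force: [-0.3, 0.2, -1.5]
width: 0.0116
```

```bash
python3 - <<'E'
from h import *
s=read_state(); print(s["time"],s["joint_positions"].round(2),s["width"],s["ft_force"],s["ee_pos"])
c=camera("scene"); save("s6",cv2.resize(c["frame"][160:300,200:360],None,fx=4,fy=4,interpolation=cv2.INTER_CUBIC))
E
```

```text
11.575 [ 0.42  0.32 -0.11  2.08 -0.65  0.99 -0.92] 0.011572207644654936 [-0.31908607  0.19535354 -1.53939678] [ 0.45149956 -0.00602558  0.03406084]
```

View pics/s6.png

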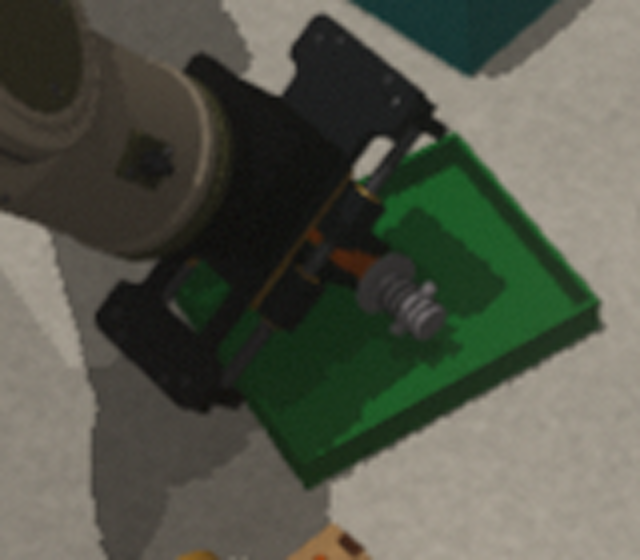

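Well placed inside the tray. I'll lower in 1 mm steps to contact.

{"op": "arm_command", "data": {
  "commands": [
    [[0,0,0,0.0005,0,0.0008,0],[0,0,0,0.0005,0,0.0008,0],[0,0,0,0.0005,0,0.0008,0],[0,0,0,0,0,0,0]]
  ]
}}

```text
time: 12.12
ee_pos: [0.4514, -0.0059, 0.0313]
eef_rot: [-0.644, 0.71, 0.191, 0.211]
ft_force: [-2.1, -1.3, 5.2]
width: 0.0115
```

Contact at 5 N, z = 31.3 mm against 30.7 expected. I'll open slowly, retracting so the lower finger slides level and the wing reclines on it.

{"op": "arm_command", "data": {
  "commands": [
    [[0,0,0,0,0,0,13],[0,0,0,0,0,0,15],[0,0,0,0,0,-0.0005,17],[0,0,0,0,0,-0.0006,19],[0,0,0,0,0,-0.0006,21],[0,0,0,0,0,-0.0006,23],[0,0,0,0,0,-0.0009,26],[0,0,0,0,0,-0.0009,29],[0,0,0,0,0,-0.0009,32],[0,0,0,0,0,0,32],[0,0,0,0,0,0,32]]
  ],
  "newtons": 20
}}

```text
time: 13.5
ee_pos: [0.4508, -0.0085, 0.035]
eef_rot: [-0.644, 0.71, 0.191, 0.211]
ft_force: [0.9, 0.7, -0.7]
width: 0.0277
```

```bash
python3 - <<'E'
from h import *
s=read_state(); print(s["time"],s["width"],s["ft_force"],s["ee_pos"])
c=camera("scene"); save("s7",cv2.resize(c["frame"][160:300,200:360],None,fx=4,fy=4,interpolation=cv2.INTER_CUBIC))
c=camera("wrist"); save("w7",c["frame"])
E
```

```text
13.5 0.027745229810427256 [ 0.90683901  0.70583584 -0.66536292] [ 0.45081369 -0.00850343  0.03495393]
```

View pics/s7.png

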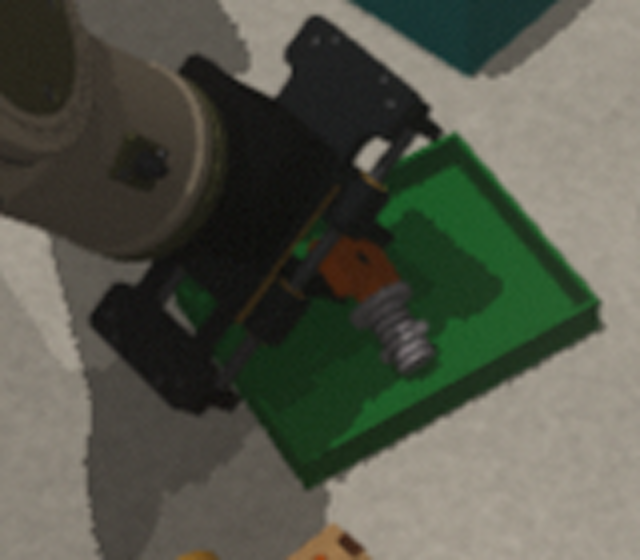

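View pics/w7.png

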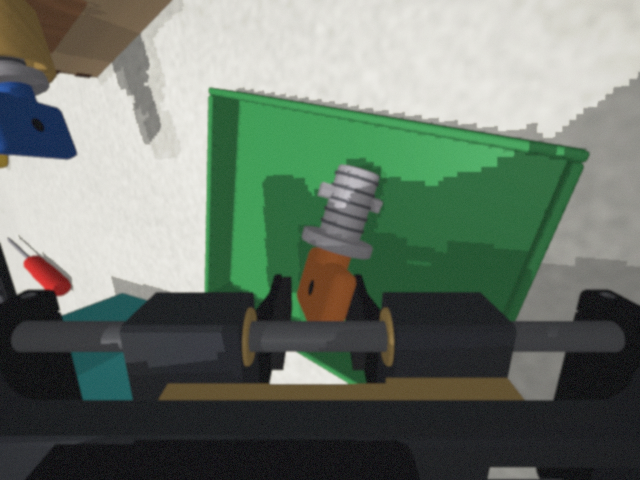

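The plug is reclining gently onto the lower finger, with its flange down. I'll continue opening.

{"op": "arm_command", "data": {
  "commands": [
    [[0,0,0,0,0,-0.0011,36],[0,0,0,0,0,-0.0011,40],[0,0,0,0,0,-0.0011,44],[0,0,0,0,0,-0.0011,48],[0,0,0,0,0,-0.0011,52],[0,0,0,0,0,-0.0011,56],[0,0,0,0,0,-0.0011,60],[0,0,0,0,0,-0.0011,64],[0,0,0,0,0,0,64],[0,0,0,0,0,0,64]]
  ]
}}

```text
time: 14.85
ee_pos: [0.4504, -0.0133, 0.0423]
eef_rot: [-0.644, 0.71, 0.191, 0.211]
ft_force: [0.7, 0.2, 0.0]
width: 0.0557
```

```bash
python3 - <<'E'
from h import *
s=read_state(); print(s["time"],s["width"],s["ft_force"],s["ee_pos"])
c=camera("scene"); save("s8",cv2.resize(c["frame"][160:300,200:360],None,fx=4,fy=4,interpolation=cv2.INTER_CUBIC))
c=camera("wrist"); save("w8",c["frame"])
E
```

```text
14.85 0.055722408083988755 [0.71976534 0.23791241 0.03677826] [ 0.45041028 -0.01330269  0.0423332 ]
```

View pics/s8.png

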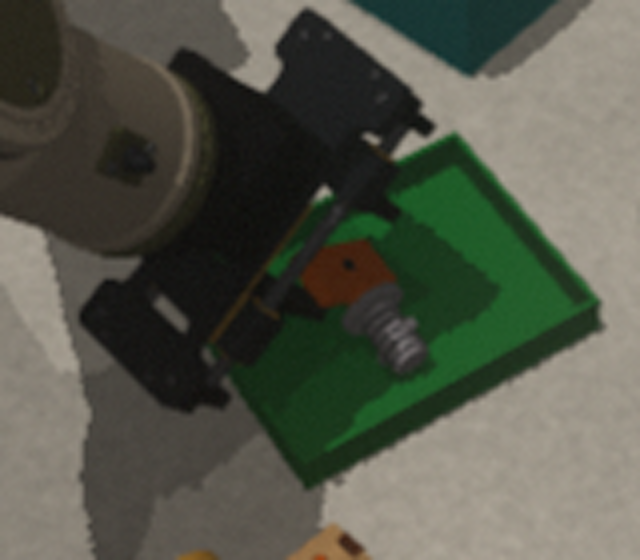

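View pics/w8.png

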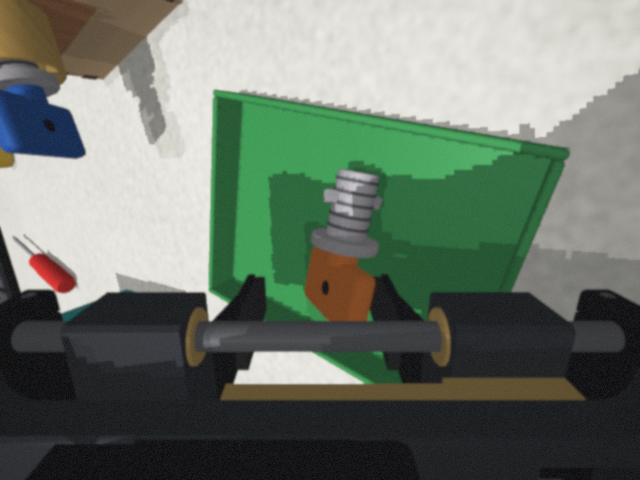

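{"op": "arm_command", "data": {
  "commands": [
    [[0,0,0,0,0,-0.0011,68],[0,0,0,0,0,-0.0011,72],[0,0,0,0,0,-0.0011,76],[0,0,0,0,0,-0.0011,80],[0,0,0,0,0,-0.0014,85],[0,0,0,0,0,-0.0014,90],[0,0,0,0,0,-0.0014,95],[0,0,0,0,0,-0.0014,100],[0,0,0,0,0,0,100],[0,0,0,0,0,0,100]]
  ]
}}

```text
time: 16.2
ee_pos: [0.4499, -0.0187, 0.0507]
eef_rot: [-0.644, 0.71, 0.191, 0.211]
ft_force: [-0.3, -0.4, -0.0]
width: 0.0866
```

```bash
python3 - <<'E'
from h import *
s=read_state(); print(s["time"],s["width"],s["ft_force"],s["ee_pos"])
c=camera("scene"); save("s9",cv2.resize(c["frame"][160:300,200:360],None,fx=4,fy=4,interpolation=cv2.INTER_CUBIC))
c=camera("wrist"); save("w9",c["frame"])
E
```

```text
16.2 0.08660385061634639 [-0.32667481 -0.40064373 -0.0218582 ] [ 0.44988681 -0.01872172  0.05072971]
```

View pics/s9.png

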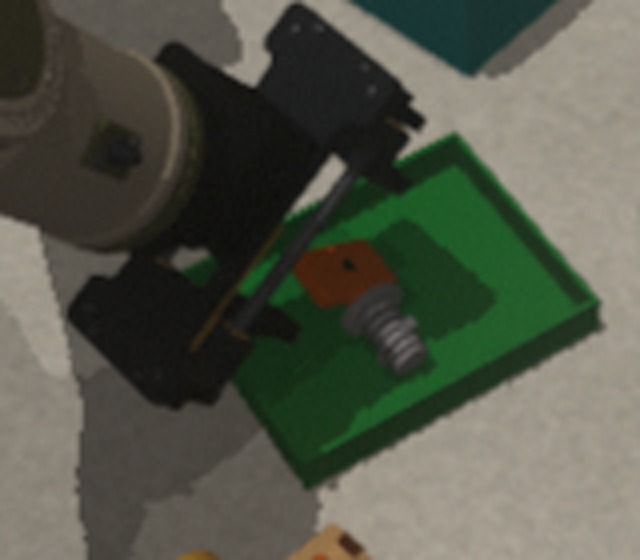

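View pics/w9.png

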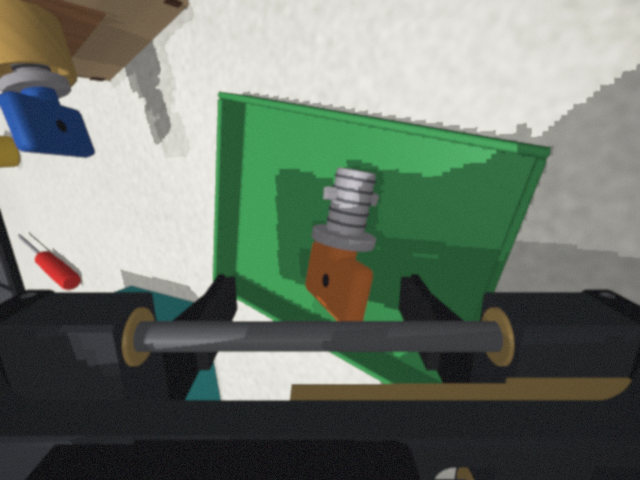

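The plug lies released in the tray, both fingers are clear of it, and the force is about 0. I'll retreat upward.

{"op": "arm_command", "data": {
  "commands": [
    [[0,0,0,-0.0022,0,-0.0042,100],[0,0,0,-0.0054,0,-0.0084,100],[0,0,0,-0.0082,0,-0.0126,100],[0,0,0,-0.0109,0,-0.0168,100],[0,0,0,-0.0109,0,-0.0168,100],[0,0,0,0,0.004,-0.03,100],[0,0,0,0,0.004,-0.03,100],[0,0,0,0,0.004,-0.03,100],[0,0,0,0,0,0,100],[0,0,0,0,0,0,100],[0,0,0,0,0,0,100]]
  ]
}}

```text
time: 17.68
ee_pos: [0.4327, -0.0661, 0.1954]
eef_rot: [-0.644, 0.71, 0.191, 0.21]
ft_force: [-1.4, -0.7, -0.1]
width: 0.0872
```

```bash
python3 - <<'E'
from h import *
s=read_state(); print(s["time"],s["width"],s["ft_force"],s["ee_pos"])
save("s10",camera("scene")["frame"]); save("t10",camera("top")["frame"]); save("w10",camera("wrist")["frame"])
E
```

```text
17.675 0.08717406325981471 [-1.37460177 -0.70501496 -0.09267853] [ 0.43267518 -0.06605015  0.19543154]
```

View pics/s10.png

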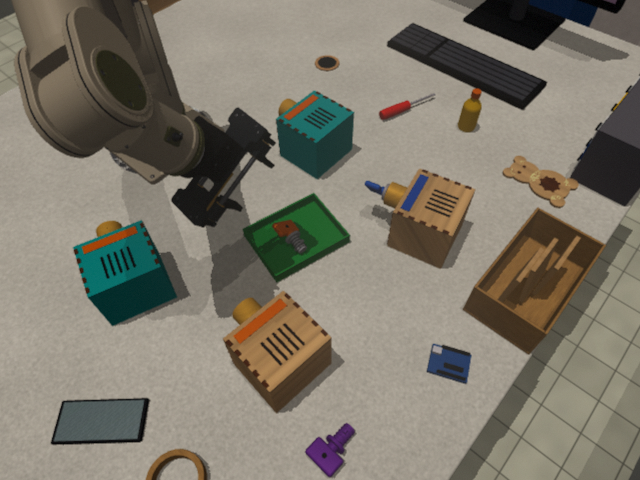

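View pics/w10.png

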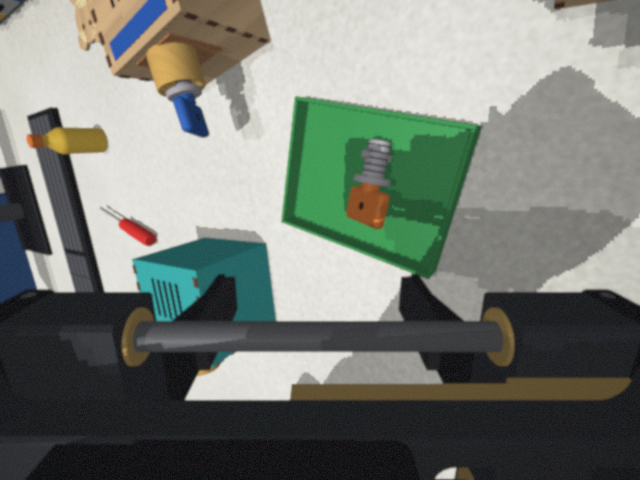

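The plug lies flat inside the tray (scene (292,232), wrist (370,185)). The blue plug is unmoved at scene (375,187), and the gripper is clear. Handing in.

```bash
python3 -c "
from bench import *
print(close_job())"
```

```text
the job is handed in; nothing more can be done
None
```

The orange plug is out of its port and lying in the green tray, and I handed the job in at about 17.8 s of the 43 s allowed. `close_job()` gives no verdict.

- **Unscrewing:** I gripped the wing from above along its 33° lean and turned it anticlockwise by 70°. It backed out about 4.4 mm, then I drew it straight out 37 mm more until the shank cleared the port. Wrist force read between moves stayed under about 7 N.
- **Laying down:** I lowered it to the tray floor until about 5 N of contact. I then opened the jaws slowly so the wing reclined on the lower finger instead of dropping.

**Last checks:**
- The scene and wrist pictures show the plug lying flat inside the tray walls and the port empty.
- The blue plug is in place, and the two look-alike boxes and the purple plug look unmoved.
- The gripper is open and well clear, at about 0.2 m height. The wrist force there read about 1.5 N, with nothing touching.

**Small disagreements:**
- The top and scene cameras differed by about 3.5 mm on the box's y position. I used the middle value, and the wrist camera matched it to 1–2 px before gripping.
- I also saved a final top-camera picture but did not look at it.

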